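# Lock the air regulator's adjuster without losing its setting

## Task

The air regulator's adjuster barrel is already set; lock it without losing the setting. Seat the loose steel bar, without forcing it, fully down in the slot across the barrel's top, centred, so that the bracket's upright ear stops it and the barrel cannot follow, let go of it, and turn the knurled lock ring clockwise (seen from above) until it bears and is nipped up to about 0.33 newton-metres, not overtightened. Then lift the bar out and lay it on the bench well clear of the regulator, leaving the other things where they are.

Things in the scene. Friction and masses are not known exactly. Their poses are not given: they have to be found in the camera images.
- regulator: air regulator fixed to the bench: foot plate, 60 mm square aluminium body, round gauge in front, brass ports at the sides, round bonnet 49 mm across up to 75 mm, above it lock ring and slotted barrel on one vertical axis. Origin on the axis at bench level, z up, x from the axis toward the bracket's ear, y left of x. It reaches 62 mm to each side, 51 mm to the front, 88 mm to the back
- barrel_slot (a point): centre of the slot's floor, on the axis, 100 mm above the bench. The barrel's head is 40 mm across, its top 10 mm higher. The slot runs right across along this x axis, 12 mm wide, 10 mm deep, mouth bevelled 2 mm. Setting right: this x axis parallel to the regulator's. Only thread drag (0.08 N m) holds the barrel: unheld, it follows the ring once that bears
- ear_face (a point): middle of the flat face of the bracket's steel ear (6 mm thick, top 118 mm above the bench). The face looks to the regulator's +y, 7.5 mm on the -y side of the axis, 61 to 87 mm behind the axis in x. A bar in the slot passes it with 1 to 5 mm to spare and is stopped by it when the barrel is dragged clockwise
- ring_grip (a point): centre of the knurled aluminium lock ring, 54 mm across, 16 mm high, at 84 mm above the bench. Clockwise from above tightens. Runs freely (0.03 N m) for 0.4 to 1.4 rad, its height all but unchanged; then it bears: it starts to tighten at 0.24 N m and takes 0.045 N m more per 0.1 rad. Its rim is lined with rubber and gives 0.05 rad per 0.1 N m. Right: 0.33 N m; from 0.46 N m the washer is crushed
- washer_face (a point): centre of the top face of the rubber sealing washer on the bonnet, 76 mm above the bench, on which the lock ring bears. The tightening ring squeezes it by 0.048 mm per 0.1 rad: far less than its position can be read. Beside and below the ring's rim the space is free down to 50 mm above the bench
- ring_seat (a point): fixed point on the axis, 76 mm above the bench: the height of that washer's face while it is not squeezed
- key_center (a point): centre of the slot key: loose dark steel bar 170 mm long (x), 10 mm thick (y), 32 mm high (z), about 0.32 kg, standing on its 10 mm edge on the bench; both ends alike but for a small hole in one. Fully down in the slot this point is 16 mm above barrel_slot, and the bar stands 22 mm proud of the barrel's head, so it is gripped there by its upper half
- pliers: bystander: red-handled pliers lying in front of the regulator
- masking_tape: bystander: roll of masking tape, 98 mm across, 25 mm high, right of the regulator
- jar_nuts: bystander: jar of nuts with a dark lid, 95 mm high, behind on the right
- offcut: bystander: softwood offcut 38 x 140 x 19 mm lying on the bench between bar and regulator
- tool_box: red steel tool box, fixed, behind the bar's start, lid a little open: 308 mm wide (y), front 80 mm before this point, its right end 155 mm to the right; top 195 mm above the bench. Lift the bar over it or go round in front
- hinge_pack: bystander: folded brass butt hinge, 64 x 76 mm, 7 mm thick, lying in front on the right

How it is judged (in metres and radians):
On the way, in this order (a step that is already met when the one before it is completed fails the run):
1. the bar sits fully down in the barrel's slot, reaching past the ear (horizontal distance between key_center and barrel_slot below 0.02 m and z of key_center in the frame of barrel_slot below 0.0185 m and angle between the x axis of key_center and the x axis of barrel_slot, either way round below 0.15 rad and contact force between key and the fingers below 0.1 N), for 0.2 s.
2. with the bar still in the slot, the lock ring is nipped up against the housing (z of washer_face in the frame of ring_seat below -5e-05 m and z of key_center in the frame of barrel_slot below 0.0185 m), for 0.2 s.
At the end, for the whole second after the job is handed in: the lock ring is tightened 0.1 to 0.49 rad beyond first bearing (0.29 to 0.46 N m; washer squeezed 0.05 to 0.235 mm), the barrel is within 0.16 rad of its setting, and the bar lies at rest on the bench with its centre at least 120 mm from the regulator's axis (z of washer_face in the frame of ring_seat between -0.000235 and -5e-05 m and angle between the x axis of barrel_slot and the x axis of regulator, either way round below 0.16 rad and height (world z) of key_center below 0.022 m and horizontal distance between key_center and regulator above 0.12 m and linear speed of key below 0.02 m/s); the robot touches nothing.
It fails at once if the ring is overtightened and its washer crushed (above 0.46 N m) (z of washer_face in the frame of ring_seat below -0.00024 m).
It fails at once if the barrel is turned more than 0.25 rad off its setting (angle between the x axis of barrel_slot and the x axis of regulator, either way round above 0.25 rad).
It fails at once if the bar is forced against the regulator with more than 60 N (contact force between key and regulator above 60 N).
It fails at once if a bystander is shifted by more than 30 mm (distance of any of offcut, pliers, hinge_pack, masking_tape, jar_nuts from where it was at the start of the episode above 0.03 m).
It also fails if it takes over 72 s, if anything falls off the work surface, if the arm or the gripper's body presses on something with over 40 N, if the wrist force passes 120 N, or if a joint passes its speed limit or range.

## Robot

A 6-joint arm with a two-finger parallel gripper is mounted at the origin on a cart in front of the work surface, level with it; the furniture and walls round the work are solid. World frame = base frame: x ahead of the robot, y to its left, z up, the work surface at z = 0. Lengths are in mm, angles in degrees, forces in N, time in s.
With the tool pointing down it reaches from about 325 to 850 mm from the base axis. Payload 4.4 kg.
Tool frame: the origin (TCP) lies on the mounting face of the last link; the fingertips stand robot.tip_extent ahead of it and the grasp point (between the pads) lies 180 mm ahead of it (robot.tip_extent is the distance from the TCP to the fingertips, in mm); z points along the fingers, y is the line along which they close (so a half turn about z gives the same grasp; the last joint's range is limited). The gripper opens to 94 mm and grips with 3 to 60 N. Pads are 16 mm wide; open, the fingers measure 119 mm over their backs; the gripper's body (75 mm by 177 mm) begins 78 mm behind the grasp point.
Start: joints at [-77.55, 11.837, 88.321, -0, 79.842, -8.623], TCP at [206.737, -536.552, 404.647] pointing down, gripper open.
Joint ranges: [-156.59, 156.59], [-49.26, 127.26], [12.9, 141.05], [-63.56, 243.56], [4.71, 150.69], [-161.64, 161.64]. Speed limits (degrees/s): [159.86, 159.86, 180, 180, 180, 180].

## Interface

Orientations are given as a 3x3 rotation matrix whose columns are the frame's x, y, z axes.
In Python, from station import robot gives the robot as it stands. Calls block until the motion is done:
- robot.move_pose(position, orientation): joint-space move of the TCP to a pose.
- robot.line_to(position, rotation=None, speed=150, force_limit=None): straight line of the TCP; rotation=None keeps the orientation; speed is the mean speed in mm/s. With force_limit (N) it stops when the force on the tool has changed by that much, and returns True; else False.
- robot.set_joints(angles): joint-space move.
- robot.ungrasp() and robot.close(grasp_force=None): open the fingers fully, or close them until they stop; grasp_force is the grip in N (None keeps the last).
- robot.pause(seconds).
- robot.solve_ik(position, orientation): joint angles nearest the present ones, or None.
- robot.get_state(): the state.
- robot.grab_frame(name): name is "scene" or "side" or "wrist"; returns (picture, depth): 420x560x3 uint8, blue, green, red; 420x560 float32, mm along the optical axis (not along the pixel's ray), 0 where there is no reading.
- robot.get_calibration(name): a dict with "fov_y" (degrees; the focal length in pixels is half the picture's height over the tangent of half this angle, whatever the lens; pixels are square), "cx", "cy" (the principal point, pixels), "cam_to_world" (4x4, takes a point from camera to world coordinates); the wrist camera has in their place "T_tool_cam" (4x4, takes a point from camera to tool coordinates, whose origin is the TCP and whose axes are the flange's). Camera axes: x right, y down, z forward; pixel columns grow to the right and rows downward; lengths in mm; the calibration is good to about 2 mm. A picture is of the moment at which its call begins: read the wrist's pose just before it. get_calibration takes no time and is no camera call.
A pose or a line that the arm cannot do raises robot.IKError and nothing moves.
- robot.job_done(): hands the job in; it is judged then, once.
Trained networks look in the newest picture that a camera, given by its name, has taken for a name from the list of things; names that differ only in an ending like _2 or _b are one class to them, and where a whole thing is asked for, a point or a joint stands for the part that bears it (a point fixed in the world has none). Each returns a list of dicts, best first, with "confidence" (0 to 1); they miss things now and then, are a little off and sometimes report something else, mostly with a low value. They report only what shows in the picture. A call takes as long as a camera call.
- robot.spot_in(camera, target): "position" ([column, row] in pixels, amid what is visible of it).
- robot.pinpoint(camera, target): "position" ([column, row] in pixels: a listed point, or the origin of a listed thing).
The state is a dict: "time_s": time; "q": joint angles; "joint_velocities": joint speeds; "joint_torque": joint torques, N m; "eef_pos": TCP position; "eef_rot": TCP orientation; "force": force on the tool from outside, world axes, zero at the start; "wrist_torque": the same for the moment, N m; "width": finger opening in mm; "grip_force": force on a finger pad.
Only numpy, scipy, OpenCV 4.12 (cv2) and the standard library are available. Lean on these libraries where they do the work, as an engineer would, in place of code of your own. Each camera call takes 0.05 s, during which the arm holds its last target. There are 200 camera calls.

## Working session

There is one attempt and no reset: what is moved stays moved. The work goes in short steps, each a Python script; the robot and the scene stay as the last script left them, time stands still between calls to the robot, and variables do not carry over. Pictures are saved under pics/ and viewed, at most 10 in all, crops included, and the job is handed in when it is done.

```bash
mkdir -p pics; cat > h.py <<'E'
import numpy as np, cv2
from station import robot
def ray(cal,px,M):
    f=210/np.tan(np.radians(cal["fov_y"]/2))
    d=np.array([(px[0]-cal["cx"])/f,(px[1]-cal["cy"])/f,1.0])
    return M[:3,3],M[:3,:3]@d
def camM(name,st=None):
    cal=robot.get_calibration(name)
    if name!="wrist": return cal,np.array(cal["cam_to_world"])
    T=np.eye(4);T[:3,:3]=st["eef_rot"];T[:3,3]=st["eef_pos"]
    return cal,T@np.array(cal["T_tool_cam"])
def at_z(cal,M,px,z):
    o,d=ray(cal,px,M); return o+d*(z-o[2])/d[2]
def cloud(cal,M,depth):
    f=210/np.tan(np.radians(cal["fov_y"]/2))
    v,u=np.mgrid[0:420,0:560]
    P=np.stack([(u-cal["cx"])/f*depth,(v-cal["cy"])/f*depth,depth],-1)
    return P@M[:3,:3].T+M[:3,3]
def snap(name):
    st=robot.get_state(); im,d=robot.grab_frame(name); cal,M=camM(name,st)
    return im,d,cal,M
def down(yaw): # tool y axis (closing line) at world angle yaw+90, tool x at yaw
    c,s=np.cos(yaw),np.sin(yaw)
    return np.array([[c,s,0],[s,-c,0],[0,0,-1.0]])
E
python3 - <<'E'
from h import *
np.set_printoptions(precision=1,suppress=True)
print(robot.tip_extent, {k:v for k,v in robot.get_state().items()})
Z=dict(barrel_slot=100,ear_face=None,ring_grip=84,key_center=16,pliers=0,masking_tape=0,jar_nuts=0,offcut=0,tool_box=0,hinge_pack=0,regulator=0)
ims=[]
for n in("scene","side"):
    im,d,cal,M=snap(n); ims.append(im); cv2.imwrite(f"pics/{n}.png",im)
    np.savez(n,d=d,M=M)
    print(n,M[:3,3],cal["fov_y"])
    C=cloud(cal,M,d)
    for t,z in Z.items():
        for r in robot.pinpoint(n,t)[:2]:
            p=r["position"]; u,v=int(round(p[0])),int(round(p[1]))
            print(t,np.array(p),round(r["confidence"],2),"z-plane",at_z(cal,M,p,z if z is not None else 105),"depth",C[min(max(v,0),419),min(max(u,0),559)])
E
```

```text
199.2 {'time_s': 0.0, 'q': array([-77.5,  11.9,  88.4,   0. ,  79.8,  -8.6]), 'joint_velocities': array([-0.1,  0. ,  0.1,  0. ,  0. ,  0. ]), 'joint_torque': array([ -0. , -37.1, -28.1,   0.1,   0. ,  -0. ]), 'eef_pos': array([ 206.7, -536.2,  403.5]), 'eef_rot': array([[ 0.9,  0.4, -0. ],
       [ 0.4, -0.9,  0. ],
       [ 0. , -0. , -1. ]]), 'force': array([ 0.3, -0.3, -0.5]), 'wrist_torque': array([-0.,  0., -0.]), 'grip_force': 0.0, 'width': 94.24661139351251}
scene [101.8 556.2 996.2] 46.358465885740685
barrel_slot [291.3 186.2] 0.76 z-plane [ 505.8 -400.   100. ] depth [ 501.9 -388.7  111. ]
ear_face [269.  174.7] 0.6 z-plane [ 581.5 -414.5  105. ] depth [ 579.7 -410.9  107.2]
ring_grip [289.1 189.7] 0.57 z-plane [ 512.6 -400.7   84. ] depth [ 504.3 -380.5  102. ]
key_center [251.3 311.5] 0.82 z-plane [448.9 -32.6  16. ] depth [452.5 -37.1   5.8]
key_center [294.7 184.3] 0.3 z-plane [ 537.7 -502.1   16. ] depth [ 499.1 -410.7  102.1]
pliers [338.2 248.5] 0.89 z-plane [ 331.1 -321.2   -0. ] depth [ 332.2 -322.7    0. ]
masking_tape [319.9 176.5] 0.78 z-plane [ 486.8 -587.1    
[... 793 characters left out ...]
ing_grip [299.  253.1] 0.75 z-plane [ 503.6 -414.6   84. ] depth [ 503.5 -421.6   91. ]
key_center [277.5 172.9] 0.78 z-plane [445.2 -38.5  16. ] depth [446.8 -43.9  19.5]
pliers [222.6 251.6] 0.79 z-plane [ 334.2 -330.7    0. ] depth [ 337.4 -342.9   10.7]
masking_tape [277.5 344.9] 0.81 z-plane [ 467.7 -572.9    0. ] depth [ 468.6 -572.    -1.4]
jar_nuts [336.6 329.8] 0.69 z-plane [ 579.1 -534.3    0. ] depth [ 574.8 -566.2   41.3]
jar_nuts [223.9 292.7] 0.48 z-plane [ 352.6 -451.     0. ] depth [ 353.4 -454.5    3.2]
offcut [235.1 220.6] 0.78 z-plane [ 350.4 -222.4    0. ] depth [ 353.7 -246.1   19. ]
regulator [298.4 276.2] 0.59 z-plane [ 504.9 -398.3    0. ] depth [ 503.2 -433.5   37.9]
```

View pics/scene.png

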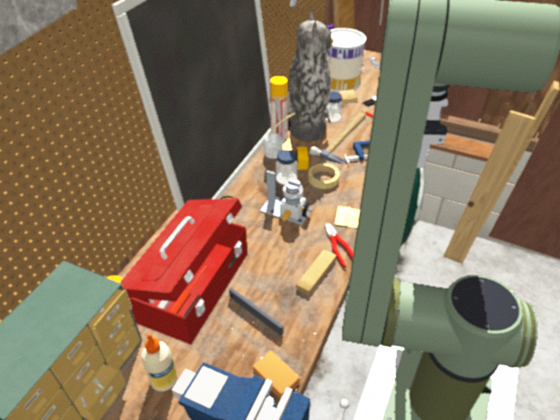

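View pics/side.png

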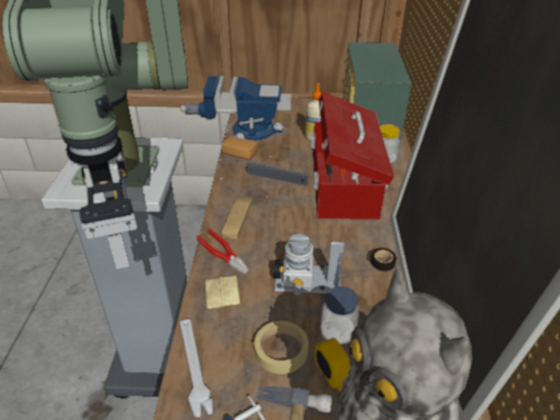

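The scene camera shows the bar at about (256,311), left of the offcut (317,272). The regulator is at about (292,195), with the ear beside it at (269,190). In the side camera the barrel is at (299,245), the ear at (336,260) and the bar at (277,173). I'll move the wrist camera over the regulator first, then over the bar.

```bash
python3 - <<'E'
from h import *
np.set_printoptions(precision=2,suppress=True)
cal=robot.get_calibration("wrist");T=np.array(cal["T_tool_cam"]);print(T,cal["fov_y"])
c=T[:2,3]
def over(p,yaw,z):
    R=down(yaw); 
    off=R[:2,:2]@c
    for k in (1,.6,.3,0):
        pos=[p[0]-k*off[0],p[1]-k*off[1],z]
        q=robot.solve_ik(pos,R)
        if q is not None: print("k",k,"q",np.array(q)); robot.move_pose(pos,R); return
    print("no ik")
for nm,p,yaw,z,ts in (("reg",(510,-403),np.radians(-8),400,dict(barrel_slot=100,ring_grip=84,ear_face=105,regulator=0)),("bar",(447,-36),0,400,dict(key_center=16))):
    over(p,yaw,z); robot.pause(.3)
    im,d,cal,M=snap("wrist"); np.savez("w"+nm,im=im,d=d,M=M); cv2.imwrite(f"pics/w{nm}.png",im)
    C=cloud(cal,M,d)
    for t,zz in ts.items():
        for r in robot.pinpoint("wrist",t)[:1]: print(t,np.array(r["position"]),r["confidence"],at_z(cal,M,r["position"],zz))
    print(robot.get_state()["time_s"], M[:3,3])
im=cv2.hconcat([cv2.resize(cv2.imread(f"pics/w{n}.png"),(400,300)) for n in("reg","bar")]); cv2.imwrite("pics/w2.png",im)
E
```

```text
[[-0.   -0.96 -0.28 82.56]
 [ 1.    0.   -0.   -0.05]
 [ 0.   -0.28  0.96 20.78]
 [ 0.    0.    0.    1.  ]] 62.049856714479915
k 1 q [-50.98  12.68  87.86  -0.    79.45  47.02]
barrel_slot [278.2 117.8] 0.72 [ 505.09 -399.22  100.  ]
ear_face [281.3   5.5] 0.92 [ 579.54 -412.35  105.  ]
regulator [283.9 120. ] 0.69 [ 500.55 -403.25    0.  ]
2.7833 [ 509.25 -403.61  379.23]
k 1 q [-19.26 -15.28 115.23  -0.    80.05  70.74]
key_center [280.7 113.5] 0.77 [445.13 -34.02  16.  ]
4.5333 [447.23 -36.45 379.16]
```

View pics/w2.png

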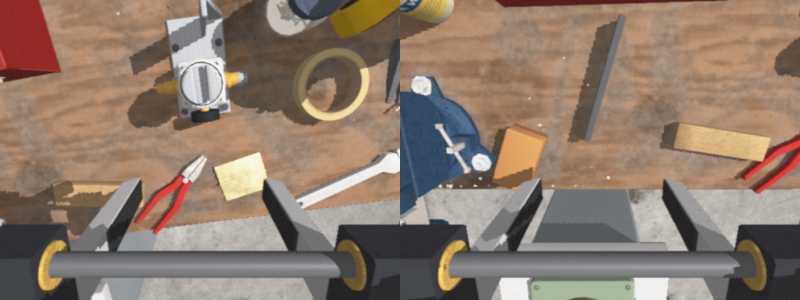

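The left crop shows the regulator with its barrel and slot at about (203,83) and the ear at the top, (207,8). The right crop shows the bar running from (622,15) to (588,140). Next I'll fit the geometry from the depth data.

```bash
python3 - <<'E'
from h import *
np.set_printoptions(precision=2,suppress=True)
cal=robot.get_calibration("wrist")
def rect(P): 
    r=cv2.minAreaRect(P[:,:2].astype(np.float32)); return r
w=np.load("wbar.npz");C=cloud(cal,w["M"],w["d"]);ok=w["d"]>0
m=ok&(C[...,2]>26)&(C[...,2]<38)&(abs(C[...,0]-447)<110)&(abs(C[...,1]+36)<60)
n,l,s,ce=cv2.connectedComponentsWithStats(m.astype(np.uint8)); i=1+np.argmax(s[1:,4]); m=l==i
P=C[m];print("bar",len(P),rect(P),P.mean(0),np.median(P[:,2]))
w=np.load("wreg.npz");C=cloud(cal,w["M"],w["d"]);ok=w["d"]>0
g=abs(C[...,0]-506)<60; g&=abs(C[...,1]+401)<50
for lo,hi in((105,116),(88,96)):
    m=ok&g&(C[...,2]>lo)&(C[...,2]<hi)
    P=C[m];c,r=cv2.minEnclosingCircle(P[:,:2].astype(np.float32));print(lo,hi,len(P),c,r,P.mean(0),np.median(P[:,2]))
# slot floor
m=ok&g&(C[...,2]>96)&(C[...,2]<104)&(np.hypot(C[...,0]-506,C[...,1]+401)<19);P=C[m];print("floor",len(P),P.mean(0),rect(P))
m=ok&(C[...,2]>112)&(abs(C[...,0]-580)<25)&(abs(C[...,1]+412)<25);P=C[m];print("ear",len(P));
if len(P):print(rect(P),P.mean(0),np.median(P[:,2]),cv2.boxPoints(rect(P)))
im=w["im"][70:170,220:350];im2=cv2.resize(im,None,fx=5,fy=5,interpolation=cv2.INTER_CUBIC);cv2.imwrite("pics/slot.png",im2)
E
```

```text
bar 1911 ((444.3494873046875, -37.52728271484375), (10.016829490661621, 170.11383056640625), 73.37234497070312) [449.77 -39.12  30.95] 30.946902842545683
105 116 1474 (526.1324462890625, -404.59588623046875) 41.10512924194336 [ 506.09 -401.74  108.96] 109.00314330088895
88 96 1372 (522.4844970703125, -403.7622985839844) 44.746402740478516 [ 506.8  -401.76   91.11] 91.17594230753068
floor 784 [ 506.21 -401.46   99.22] ((505.8503112792969, -401.4852294921875), (12.038192749023438, 37.5895881652832), 89.8857192993164)
ear 227
((572.6444091796875, -413.3019714355469), (6.003782272338867, 14.592541694641113), 89.23176574707031) [ 572.46 -413.2   116.66] 116.79681905421177 [[ 565.31 -416.21]
 [ 579.9  -416.4 ]
 [ 579.98 -410.4 ]
 [ 565.39 -410.2 ]]
```

View pics/slot.png

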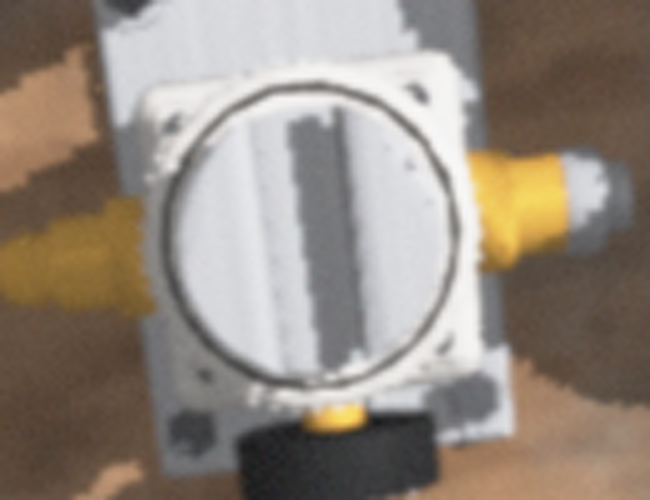

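The slot centre is at about (506, −401.5) with yaw near −0.4°. The ear edge and the slot floor width (12.0 mm) agree with this. The bar is at (444.4, −37.5) with yaw −16.6°, and its fitted size is 10.0 × 170.1 mm. Now I'll grasp the bar.

```bash
python3 - <<'E'
from h import *
np.set_printoptions(precision=2,suppress=True)
yb=np.radians(-16.6);R=down(yb);p=[444.4,-37.5]
robot.move_pose(p+[270],R)
robot.line_to(p+[213],speed=100); robot.pause(.2)
s=robot.get_state();print("pre",s["eef_pos"],s["force"],s["wrist_torque"])
robot.close(30); s=robot.get_state();print("grip",s["eef_pos"],s["width"],s["grip_force"],s["force"],s["wrist_torque"])
robot.line_to(p+[425],speed=200)
yr=np.radians(-.4)
robot.move_pose([506,-401.5,425],down(yr)); robot.pause(.3)
im,d,cal,M=snap("wrist"); np.savez("wheld",im=im,d=d,M=M);cv2.imwrite("pics/held.png",im)
s=robot.get_state();print(s["time_s"],s["eef_pos"],s["width"],s["force"],s["wrist_torque"])
T=np.array(cal["T_tool_cam"]);C=cloud(cal,T,d);m=(d>0)&(C[...,2]>165)&(C[...,2]<225)&(abs(C[...,1])<25)&(C[...,0]>10)
P=C[m];print(len(P));
if len(P):print(cv2.minAreaRect(P[:,:2].astype(np.float32)),P.mean(0),P.min(0),P.max(0)); t=P[P[:,2]<190]; print(len(t),np.polyfit(t[:,0],t[:,1],1) if len(t)>9 else "")
E
```

```text
pre [444.86 -37.62 213.82] [-0.03  0.28  0.36] [0.04 0.06 0.03]
grip [444.39 -37.61 213.05] 9.7787779008521 30.00010371208191 [-0.13 -0.36  0.11] [-0.07  0.1  -0.01]
10.3 [ 506.26 -400.8   425.37] 9.902822916812367 [ 0.65 -0.18 -3.79] [-0.02  0.07 -0.  ]
3891
((47.412330627441406, -0.5690841674804688), (74.82147216796875, 33.54505920410156), 0.004053762182593346) [ 43.64  -0.61 181.63] [ 10.   -17.34 165.02] [ 84.82  16.2  199.06]
3804 [ 0.   -0.78]
```

View pics/held.png

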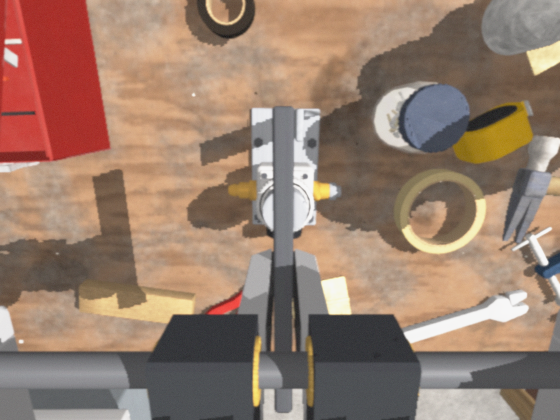

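The bar is held centred (columns 275–292) above the barrel (285,205), with the ear to its right at (300,125). The held bar reads 0.8 mm off in tool y, so I'll shift the target by about 0.5 mm. Next is the insertion.

```bash
python3 - <<'E'
from h import *
np.set_printoptions(precision=2,suppress=True)
p=[506,-402.1]
robot.line_to(p+[332],speed=150); robot.pause(.2)
s0=robot.get_state();print(s0["eef_pos"],s0["force"])
hit=robot.line_to(p+[311],speed=18,force_limit=8)
s=robot.get_state();print(hit,s["time_s"],s["eef_pos"],s["force"]-s0["force"],s["wrist_torque"]-s0["wrist_torque"])
E
```

```text
[ 506.42 -402.49  333.81] [ 0.79 -0.32 -2.88]
True 12.275 [ 505.97 -402.08  313.04] [-1.28  0.57  8.48] [-0.01  0.03 -0.06]
```

```bash
python3 - <<'E'
from h import *
np.set_printoptions(precision=2,suppress=True)
robot.ungrasp(); robot.pause(.3)
robot.line_to([506,-402.1,360],speed=150)
robot.move_pose([450,-402.1,400],down(np.radians(-.4))); robot.pause(.3)
im,d,cal,M=snap("wrist"); cv2.imwrite("pics/seated.png",im)
C=cloud(cal,M,d)
m=(d>0)&(C[...,2]>124)&(C[...,2]<140)&(abs(C[...,0]-506)<110)&(abs(C[...,1]+402)<25)
P=C[m];print(len(P),cv2.minAreaRect(P[:,:2].astype(np.float32)),np.median(P[:,2]))
for lo in range(420,590,34):
    t=P[(P[:,0]>lo)&(P[:,0]<lo+34)]; print(lo,t.mean(0) if len(t) else "")
m=(d>0)&(C[...,2]>112)&(C[...,2]<121)&(C[...,0]>560)&(abs(C[...,1]+415)<10);P=C[m]
if len(P):print("ear",cv2.minAreaRect(P[:,:2].astype(np.float32)),P.min(0),P.max(0))
m=(d>0)&(C[...,2]>104)&(C[...,2]<114)&(np.hypot(C[...,0]-506,C[...,1]+402)<26);P=C[m]
c,r=cv2.minEnclosingCircle(P[:,:2].astype(np.float32));print("head",c,r)
m=(d>0)&(C[...,2]>86)&(C[...,2]<97)&(np.hypot(C[...,0]-506,C[...,1]+402)<33);P=C[m]
c,r=cv2.minEnclosingCircle(P[:,:2].astype(np.float32));print("ring",c,r)
print(robot.get_state()["time_s"])
E
```

```text
3508 ((506.1326904296875, -401.2879638671875), (9.977044105529785, 169.59432983398438), 89.37932586669922) 131.0363002983488
420 [ 437.98 -400.88  131.08]
454 [ 471.39 -400.98  131.05]
488 [ 505.48 -401.17  130.93]
522 [ 539.2  -401.48  130.98]
556 [ 573.13 -401.71  130.99]
ear ((578.1987915039062, -413.3736572265625), (5.984194755554199, 25.53758430480957), 88.76472473144531) [ 565.44 -416.59  112.07] [ 590.99 -410.51  118.92]
head (504.6433410644531, -401.4617614746094) 20.07686996459961
ring (504.6737365722656, -401.4715270996094) 27.345237731933594
15.1167
```

View pics/seated.png

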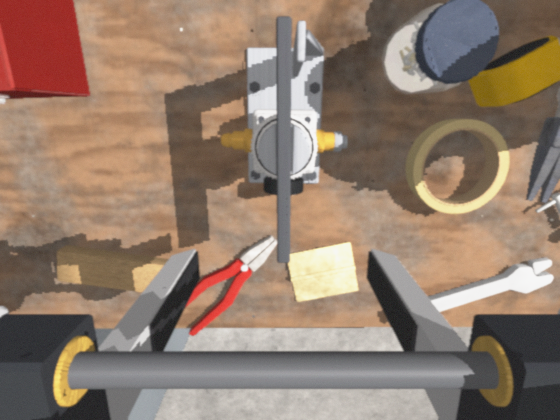

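The bar is seated: its top reads 131 mm on a camera that reads 1 mm low, it is centred to within about 1 mm, and it passes the ear at (303,45). Now I'll grip the ring, centring it by force.

```bash
cat >> h.py <<'E'
def avg(n=6):
    F=[];T=[]
    for _ in range(n):
        s=robot.get_state();F.append(s["force"]);T.append(s["wrist_torque"]);robot.pause(.02)
    return np.mean(F,0),np.mean(T,0),s
E
python3 - <<'E'
from h import *
np.set_printoptions(precision=3,suppress=True)
c=[505.0,-402.1];R=down(np.radians(48))
robot.move_pose(c+[365],R)
hit=robot.line_to(c+[264],speed=100,force_limit=10); robot.pause(.3)
F0,T0,s=avg(8);print(hit,s["eef_pos"],F0,T0,s["q"])
robot.close(5);robot.pause(.2)
F,T,s=avg(8);print("closed",s["width"],s["grip_force"],F-F0,T-T0,s["eef_pos"],"along tool",R.T@(F-F0),s["time_s"])
np.savez("zero",F0=F0,T0=T0)
E
```

```text
False [ 505.05  -402.109  264.23 ] [ 0.058  0.13  -0.014] [-0.017 -0.027 -0.016] [-46.199  28.022  84.392  -0.001  67.563  -4.203]
closed 53.71572991431162 5.000065863132477 [-2.22   1.527  2.042] [0.271 0.339 0.001] [ 504.817 -401.932  263.909] along tool [-0.351 -2.671 -2.042] 18.4917
```

```bash
cat > turn.py <<'E'
from h import *
import sys
np.set_printoptions(precision=3,suppress=True)
def turn(c,y0,y1,target,step=4.0,fine=1.0,thr=.13):
    z=np.load("zero.npz");T0=z["T0"]; F0=z["F0"]
    q=np.array(robot.solve_ik(c+[264],down(np.radians(y0)))); yaw=y0; st=step
    robot.set_joints(q)
    while yaw-st>=y1-1e-6:
        q[5]+=st; yaw-=st; robot.set_joints(q)
        F,T,s=avg(4 if st==step else 8); t=(T-T0)[2]
        print(round(yaw,1),"tz %.3f"%t,(F-F0).round(1),"w %.2f"%s["width"],"t %.1f"%s["time_s"])
        if np.linalg.norm(F-F0)>40: print("force!");return yaw,t
        if abs(t)>=target: return yaw,t
        if abs(t)>thr: st=fine
    return yaw,t
E
python3 - <<'E'
from turn import *
robot.close(40);robot.pause(.1);F,T,s=avg();print(F,T,s["eef_pos"],s["width"])
print(turn([504.9,-402.0],48,-48,.30))
E
```

```text
[-3.177  2.311  2.42 ] [ 0.401  0.476 -0.01 ] [ 504.86  -401.947  263.941] 53.11253606353316
44.0 tz 0.024 [-3.2  2.4  2.1] w 53.36 t 19.5
40.0 tz 0.054 [-3.6  2.5  2.4] w 53.09 t 19.8
36.0 tz 0.049 [-3.2  2.9  2.1] w 53.63 t 20.1
32.0 tz 0.009 [-3.   2.3  2.2] w 53.06 t 20.4
28.0 tz 0.021 [-3.1  2.6  1.7] w 53.16 t 20.7
24.0 tz 0.045 [-3.2  2.3  1.3] w 53.57 t 21.1
20.0 tz 0.020 [-3.2  1.7  1. ] w 53.12 t 21.4
16.0 tz 0.028 [-3.3  1.2  1.3] w 53.15 t 21.7
12.0 tz 0.014 [-3.   1.5  0.7] w 53.39 t 22.0
8.0 tz 0.010 [-3.4  0.6  0.5] w 53.12 t 22.3
4.0 tz 0.036 [-3.1  0.2 -0.2] w 53.18 t 22.6
0.0 tz 0.040 [-2.4 -0.2 -0.5] w 52.88 t 23.0
-4.0 tz 0.063 [-2.5 -1.  -0.9] w 52.83 t 23.3
-8.0 tz 0.100 [-3.3 -1.7 -1.2] w 53.16 t 23.6
-12.0 tz 0.224 [-2.9 -2.4 -1.5] w 53.10 t 23.9
-13.0 tz 0.262 [-2.5 -3.1 -2. ] w 53.33 t 24.3
-14.0 tz 0.263 [-2.6 -3.6 -2.1] w 53.23 t 24.7
-15.0 tz 0.255 [-3.2 -4.8 -2.4] w 53.47 t 25.1
-16.0 tz 0.277 [-2.8 -4.9 -2.8] w 52.87 t 25.4
-17.0 tz 0.282 [-2.6 -4.8 -2.3] w 53.00 t 25.8
-18.0 tz 0.300 [-3.  -4.4 -2.5] w 53.46 t 26.2
-19.0 tz 0.283 [-2.7 -4.5 -2.2] w 53.18 t 26.6
-20.0 tz 0.297 [-2.8 -4.7 -2.4] w 53.14 t 27.0
-21.0 tz 0.310 [-3.1 -4.6 -2.4] w 53.23 t 27.4
(-21.0, np.float64(0.3102966629372158))
```

```bash
python3 - <<'E'
from turn import *
print(turn([504.9,-402.0],-21,-28,.37,step=1))
robot.pause(.3)
z=np.load("zero.npz");F,T,s=avg(20);print((T-z["T0"])[2],s["eef_rot"][:,0])
E
```

```text
-22 tz 0.315 [-3.1 -5.2 -2.4] w 53.22 t 27.9
-23.0 tz 0.319 [-2.7 -5.  -2.7] w 53.22 t 28.2
-24.0 tz 0.341 [-2.9 -4.4 -2.3] w 53.57 t 28.6
-25.0 tz 0.344 [-2.9 -4.3 -2.5] w 53.47 t 28.9
-26.0 tz 0.372 [-2.7 -4.5 -2.3] w 52.95 t 29.2
(-26.0, np.float64(0.3722019296669578))
0.33662246374409294 [ 0.899 -0.438  0.   ]
```

The averaged torque is 0.337 N·m, which is on target. Next I'll release the ring, back off, and measure the bar again.

```bash
python3 - <<'E'
from h import *
np.set_printoptions(precision=2,suppress=True)
robot.ungrasp(); robot.pause(.2)
robot.line_to([504.9,-402.0,365],speed=150)
robot.move_pose([450,-402.1,400],down(np.radians(-3))); robot.pause(.3)
im,d,cal,M=snap("wrist"); cv2.imwrite("pics/after.png",im)
C=cloud(cal,M,d)
m=(d>0)&(C[...,2]>124)&(C[...,2]<140)&(abs(C[...,0]-506)<110)&(abs(C[...,1]+402)<30)
P=C[m];print(len(P),cv2.minAreaRect(P[:,:2].astype(np.float32)),np.median(P[:,2]))
a=np.polyfit(P[:,0],P[:,1],1);print("yaw",np.degrees(np.arctan(a[0])))
m=(d>0)&(C[...,2]>112)&(C[...,2]<121)&(C[...,0]>560)&(abs(C[...,1]+415)<10);P=C[m];print("ear",P.max(0))
print(robot.get_state()["time_s"])
E
```

```text
3522 ((506.1836853027344, -401.39752197265625), (9.794275283813477, 168.57760620117188), 87.1478042602539) 130.9964642265274
yaw -2.7900136062536776
ear [ 591.37 -410.23  118.9 ]
32.525
```

The bar now rests against the ear at −2.8°, so the barrel is well within its limit. I'll grip it in line, lift it out, and lay it back at its clear starting spot.

```bash
python3 - <<'E'
from h import *
np.set_printoptions(precision=2,suppress=True)
p=[506,-402.1]
robot.move_pose(p+[365],down(np.radians(-2.8)))
hit=robot.line_to(p+[313],speed=80,force_limit=8); robot.pause(.2)
F0,T0,s=avg();print(hit,s["eef_pos"])
robot.close(25);F,T,s=avg();print("grip",s["width"],F-F0,T-T0)
robot.line_to(p+[335],speed=40);F,T,s=avg();print(s["width"],F-F0,T-T0)
robot.line_to(p+[425],speed=150)
q=[444.4,-37.5]
robot.move_pose(q+[425],down(np.radians(-16.6)))
robot.line_to(q+[225],speed=150);robot.pause(.2)
F0,T0,s=avg();print(s["width"],s["eef_pos"])
hit=robot.line_to(q+[210],speed=20,force_limit=5);s=robot.get_state();print(hit,s["eef_pos"],s["width"],s["time_s"])
robot.ungrasp();robot.pause(.2)
robot.line_to(q+[300],speed=150)
robot.move_pose([370,-37.5,400],down(0));robot.pause(.2)
im,d,cal,M=snap("wrist");C=cloud(cal,M,d)
m=(d>0)&(C[...,2]>26)&(C[...,2]<38)&(abs(C[...,0]-447)<100)&(abs(C[...,1]+36)<40);P=C[m]
print(len(P),cv2.minAreaRect(P[:,:2].astype(np.float32)),np.median(P[:,2]))
robot.grab_frame("scene");im,_=robot.grab_frame("side");cv2.imwrite("pics/end.png",cv2.resize(im,(400,300)))
# regulator check from above
R=down(np.radians(-.4));robot.move_pose([440,-402,400],R);robot.pause(.2)
im,d,cal,M=snap("wrist");C=cloud(cal,M,d);cv2.imwrite("pics/reg_end.png",cv2.resize(im[:260],(400,186)))
m=(d>0)&(C[...,2]>96)&(C[...,2]<104)&(np.hypot(C[...,0]-505,C[...,1]+401.5)<17);P=C[m];a=np.polyfit(P[:,0],P[:,1],1)
print("slot yaw",np.degrees(np.arctan(a[0])),len(P),robot.get_state()["time_s"])
a=cv2.imread("pics/end.png");b=cv2.imread("pics/reg_end.png");cv2.imwrite("pics/final.png",cv2.vconcat([a,b]))
E
```

```text
False [ 506.16 -402.23  313.67]
grip 9.941513040248132 [-0.03 -0.56 -0.36] [-0.09 -0.01  0.01]
9.919978056896149 [-0.03 -0.07 -3.63] [-0.    0.01  0.03]
10.008086308500468 [444.6  -37.53 225.47]
True [444.3  -37.48 212.9 ] 10.040773487720989 40.65
2112 ((465.00347900390625, -10.436386108398438), (74.97283172607422, 193.52902221679688), 72.30103302001953) 30.969472417906815
slot yaw -5.282232396582657 669 45.475
```

View pics/final.png

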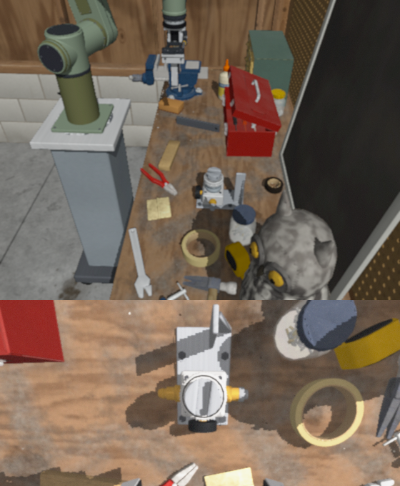

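The side view shows the bar lying on the bench at (197,124), clear of the regulator, with the other things in place. The wrist view shows the slot open and turned about 5° (0.09 rad), within the limit of 0.16.

```bash
python3 -c "
from station import robot
print(robot.job_done())"
```

```text
the job is handed in; nothing more can be done
None
```

The job is handed in, but the verdict was not shown: lock ring nipped to about 0.34 N·m, barrel about 0.09 rad off its setting (limit 0.16), and the bar back on the bench about 370 mm from the regulator, after about 45 s.

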